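# Index a ring to the fourth click on an inspection stand

## Robot

A 6-joint arm with a two-finger parallel gripper is mounted at the origin on a cart in front of the work surface, level with it; the furniture and walls round the work are solid. World frame = base frame: x ahead of the robot, y to its left, z up, the work surface at z = 0. Lengths are in m, angles in rad, forces in N, time in s.
With the tool pointing down it reaches from about 0.25 to 0.775 m from the base axis. Payload 8.9 kg.
Tool frame: the origin (TCP) lies at the very end of the fingers, on their centre line; the grasp point (between the pads) lies 19 mm behind it (ctrl.grasp_offset is the distance from the TCP to the grasp point, in m); z points along the fingers, y is the line along which they close (so a half turn about z gives the same grasp; the last joint's range is limited). The gripper opens to 85 mm and grips with 20 to 120 N. Pads are 22 mm wide; open, the fingers measure 114 mm over their backs; the gripper's body (76 mm by 85 mm) begins 54 mm behind the grasp point. The pads swing forward as they close: fully open they stand 13 mm farther back than shut.
Start: joints at [-1.343, 0.291, -0.153, 1.127, 0, 1.431], TCP at [0.188, -0.49, 0.231] pointing down, gripper open.
Joint ranges: [-2.52, 2.52], [-0.91, 1.74], [-1.3, 1.37], [-1.96, 2.02], [-1.52, 1.47], [-3.14, 3.14]. Speed limits (rad/s): [2.22, 2.22, 2.79, 3.14, 3.14, 3.14].

## Interface

Orientations are given as a unit quaternion [x, y, z, w].
In Python, from plant import ctrl, imaging gives the robot as it stands.
- The arm moves only by the shell command python3 -m jog 'ROWS' [OPENING]. ROWS is JSON, a list of rows, each an object of numbers: "dx", "dy", "dz": the shift along the tool's x, y, z in mm; "wx", "wy", "wz": the turn, a rotation vector about the tool's x, y, z in degrees. A call has 1 to 10 rows; each row shifts and turns the commanded pose from where the row before left it, along the tool's axes as they then stand; what a row does not reach is not made up. A row lasts 1/12 s, in which the tool goes at most 41.7 mm and 7.16 degrees, less where a joint would pass 70% of its speed; a pose out of reach is approached as far as the arm can. A call with a gripper value outside its range is refused whole. OPENING is the finger opening in mm, from 0 to 85.4, set as the call begins (- or left out, the last holds). The fingers move at their own pace and stop on an object; the grip force is fixed at half the most. Time passes only in rows, so rows that do not move let the fingers close. It gives the time, the measured TCP pose, the force, the opening and the grip force at its end, in the units of the state.
- ctrl.read_state(): the state, without advancing time (a new reading comes with each control period).
- imaging.grab_frame(name): name is "scene" or "top" or "wrist"; returns the picture (420x560x3 uint8, red, green, blue); there is no depth.
- imaging.camera_model(name): a dict with "fx", "fy", "cx", "cy" (pixels), "R" (3x3) and "t" (3): a world point X has camera coordinates R X + t. Camera axes: x right, y down, z forward; pixel columns grow to the right and rows downward; lengths in m; the calibration is good to about 2 mm. A picture is of the moment at which its call begins: read the wrist's pose just before it. camera_model takes no time and is no camera call; for the wrist camera it gives the pose at the moment of the call.
- ctrl.job_done(): hands the job in; it is judged then, once.
The state is a dict: "clock": time; "joints": joint angles; "dq": joint speeds; "effort": joint torques, N m; "position": TCP position; "tcp_rot": TCP orientation; "ft_force": force on the tool from outside, world axes, zero at the start; "moment": the same for the moment, N m; "gripper_width": finger opening in m; "grip_force": force on a finger pad.
Only numpy, scipy, OpenCV 4.12 (cv2) and the standard library are available. Lean on these libraries where they do the work, as an engineer would, in place of code of your own. Each camera call takes 0.05 s, during which the arm holds its last target. There are 200 camera calls.

## Task

Re-zero the ring inspection stand and index the ring to its fourth position: with closed fingertips push the thumb lever back (to its left end, clockwise seen from above) and hold it pressed firmly against the zero stop, about 12 N, for half a second. Then click the lever the other way one notch at a time, letting it rest for half a second in each notch, until it sits in the fourth notch after zero. Never push the lever with more than 20 N, never let it go past the fourth notch, leave the loupe, tweezers and pen where they are, and let go of the lever at the end.

Things in the scene. Friction and masses are not known exactly. Their poses are not given: they have to be found in the camera images.
- index_stand: Ring inspection stand, screwed down: grey base plate 165 x 150 x 10 mm with a 107 mm dark steel disc that carries a ring on a black cone (top 74 mm above the desk). Origin on the desk under the disc's vertical turning axis, z up. The lever projects from the disc on the stand's -x side, towards the robot; a spring plunger on the +x side drops between brass rim pins and makes the notches.
- index_lever (a joint): Turn of lever, disc and ring about the stand's z, rad, growing counter-clockwise from above: from the stand's +y side (robot's left) to -y. Rigid zero stop at -0.03, zero notch 0, then a notch every 0.122: first 0.122, second 0.244, third 0.367, fourth 0.489 (last 0.977). Starts in the first, second or third notch. In the stand's frame the lever points along angle 2.775 + value from +x.
- lever_head (a point): Middle of the lever's slotted crosshead (36 x 18 mm, top 33 mm), 60 mm above the desk, 85 mm from the axis; x outwards. Its thumb post (black, round, 15 mm thick, 40 to 74 mm above the desk) is clamped anywhere within 5 mm to either side of this point, along y, so feel for it. A notch is 10.4 mm here. Leaving one takes 4 to 7 N, falling to none half way; then the lever snaps on. Released, it centres.
- zero_stop (a point): Top, 32 mm above the desk, of the steel pin that stops the lever's bar at its left (zero) end, 69 mm from the turning axis. A like pin stands at the other end. Beside the thumb post nothing within 50 mm is higher than the crosshead, so closed fingertips can reach down to 45 mm above the desk there.
- loupe: Folding metal loupe, 27 x 44 x 14 mm, lying loose on the desk in front of the stand; origin under its middle.
- tweezers: Steel tweezers, 162 mm long, 10 mm high, lying loose on the desk in front of the stand; origin under its middle.
- pen: Click pen, 145 mm long, 9 mm high, lying loose on the desk at the front; origin under its middle.

How it is judged:
On the way, in this order (a step that is already met when the one before it is completed fails the run):
1. the lever is held against the zero stop, pressed by the fingers with 9 to 16 N for 0.3 s (value of joint index_lever below -0.015 rad and contact force between the fingers and index_lever between 9 and 16 N), for 0.3 s.
2. the lever rests in the first notch for 0.3 s (value of joint index_lever between 0.0872 and 0.1572 rad), for 0.3 s.
3. the lever rests in the second notch for 0.3 s (value of joint index_lever between 0.2093 and 0.2793 rad), for 0.3 s.
4. the lever rests in the third notch for 0.3 s (value of joint index_lever between 0.3315 and 0.4015 rad), for 0.3 s.
5. the lever rests in the fourth notch for 0.3 s (value of joint index_lever between 0.4537 and 0.5237 rad), for 0.3 s.
At the end, for the whole second after the job is handed in: The lever rests, released, in the fourth notch after zero (0.489 rad, within 0.03 rad), having first been pressed against the zero stop and then rested in the first, second and third notches in turn (value of joint index_lever between 0.4587 and 0.5187 rad and velocity of joint index_lever between -0.05 and 0.05 rad/s); the robot touches nothing.
It fails at once if the lever is pushed with more than 20 N (contact force between any of the fingers, the arm and index_lever above 20 N).
It fails at once if the lever goes past the fourth notch (value of joint index_lever above 0.55 rad).
It fails at once if the loupe is shifted by more than 15 mm (distance of loupe from where it was at the start of the episode above 0.015 m).
It fails at once if the tweezers is shifted by more than 15 mm (distance of tweezers from where it was at the start of the episode above 0.015 m).
It fails at once if the pen is shifted by more than 15 mm (distance of pen from where it was at the start of the episode above 0.015 m).
It also fails if it takes over 72 s, if anything falls off the work surface, if the arm or the gripper's body presses on something with over 40 N, if the wrist force passes 120 N, or if a joint passes its speed limit or range.

## Working session

There is one attempt and no reset: what is moved stays moved. The work goes in short steps, Python scripts to look and compute and a shell command to move; the robot and the scene stay as the last step left them, time stands still between calls to the robot, and variables do not carry over. Pictures are saved under pics/ and viewed, at most 10 in all, crops included, and the job is handed in when it is done.

```bash
ls; mkdir -p pics; python3 - <<'E'
from plant import ctrl, imaging
import cv2
s=ctrl.read_state(); print({k:s[k] for k in('clock','position','tcp_rot','ft_force','gripper_width')})
for n in('scene','top'):
    f=imaging.grab_frame(n); cv2.imwrite(f'pics/{n}0.png',f[:,:,::-1]); m=imaging.camera_model(n); print(n,m)
E
```

```text
pics
{'clock': 0.0, 'position': array([ 0.18818805, -0.48966464,  0.23075334]), 'tcp_rot': array([ 9.83229871e-01,  1.82369479e-01, -4.33275677e-05, -6.26142075e-04]), 'ft_force': array([ 0.02767311, -0.30879352,  0.78004066]), 'gripper_width': 0.08540718193052661}
scene {'fx': 420.1919194786326, 'fy': 420.1919194786326, 'cx': 283.7609900669696, 'cy': 207.53996702020558, 'R': array([[-0.83804734, -0.54554314, -0.00770268],
       [-0.34190285,  0.53611842, -0.77180275],
       [ 0.42518125, -0.64417367, -0.63581537]]), 't': array([0.4885863 , 0.1207869 , 0.83078376])}
top {'fx': 483.70450381053166, 'fy': 483.70450381053166, 'cx': 281.4632608301429, 'cy': 214.5397395999077, 'R': array([[ 1.02754120e-03, -9.99970769e-01, -7.57659857e-03],
       [-9.95246332e-01, -2.84785977e-04, -9.73892107e-02],
       [ 9.73842062e-02,  7.64065335e-03, -9.95217532e-01]]), 't': array([0.18694077, 0.44105794, 0.86713882])}
```

View pics/top0.png

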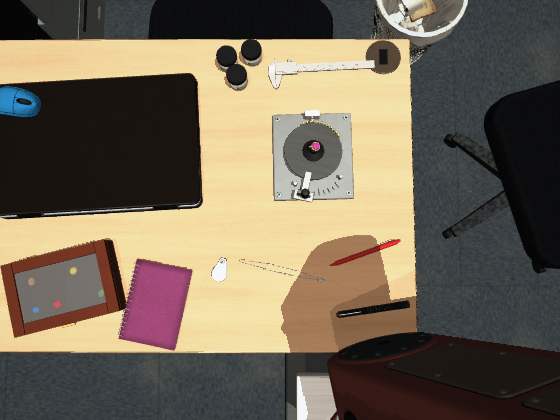

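View pics/scene0.png

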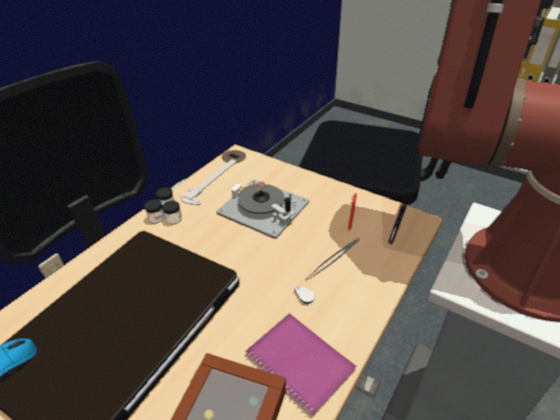

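The top view shows the stand plate at about columns 273–353, rows 113–200, the disc centre near (313,150) and the black thumb post near (305,193). The loupe (220,269), tweezers (240–325, 262–280) and pen (red, 330–400, 240–265) lie in front. The scene view shows the post at (287,204).

```bash
cat > h.py <<'E'
import numpy as np, cv2
from plant import ctrl, imaging
def ray(m,uv,z):
    d=m['R'].T@np.array([(uv[0]-m['cx'])/m['fx'],(uv[1]-m['cy'])/m['fy'],1]); c=-m['R'].T@m['t']
    return c+d*(z-c[2])/d[2]
def proj(m,X):
    p=m['R']@np.array(X)+m['t']; return np.array([m['fx']*p[0]/p[2]+m['cx'],m['fy']*p[1]/p[2]+m['cy']])
E
python3 - <<'E'
from h import *
f=cv2.imread('pics/top0.png'); m=imaging.camera_model('top')
hsv=cv2.cvtColor(f,cv2.COLOR_BGR2HSV)
mask=((hsv[:,:,1]<70)).astype(np.uint8)*255
roi=np.zeros_like(mask); roi[100:215,262:365]=mask[100:215,262:365]
roi=cv2.morphologyEx(roi,cv2.MORPH_OPEN,np.ones((15,15)))
cs,_=cv2.findContours(roi,cv2.RETR_EXTERNAL,cv2.CHAIN_APPROX_NONE)
c=max(cs,key=cv2.contourArea); r=cv2.minAreaRect(c); b=cv2.boxPoints(r); print(r)
P=np.array([ray(m,p,.01) for p in b]); print(P.round(4), [np.linalg.norm(P[i]-P[i-1]).round(4) for i in range(4)], P.mean(0))
for i in range(2):
    d=P[i+1]-P[i]; print('edge ang',np.degrees(np.arctan2(d[1],d[0])))
for z in(.06,.074): print('post?',ray(m,(305,192),z))
for z in(.02,.03): print('disc',ray(m,(313,150),z))
big=cv2.resize(f[105:210,260:365],None,fx=5.6,fy=5.6,interpolation=cv2.INTER_CUBIC); cv2.imwrite('pics/crop.png',big)
E
```

```text
((312.5, 157.0), (84.0, 79.0), 90.0)
[[0.6324 0.2036 0.01  ]
 [0.6322 0.0535 0.01  ]
 [0.4713 0.0556 0.01  ]
 [0.4713 0.2032 0.01  ]] [np.float64(0.1611), np.float64(0.1501), np.float64(0.1609), np.float64(0.1476)] [0.55182859 0.12897012 0.01      ]
edge ang -90.07564703832932
edge ang 179.24606885311292
post? [0.47728423 0.14537632 0.06      ]
post? [0.47525269 0.14595556 0.074     ]
disc [0.56222749 0.12849865 0.02      ]
disc [0.55988455 0.12908394 0.03      ]
```

View pics/crop.png

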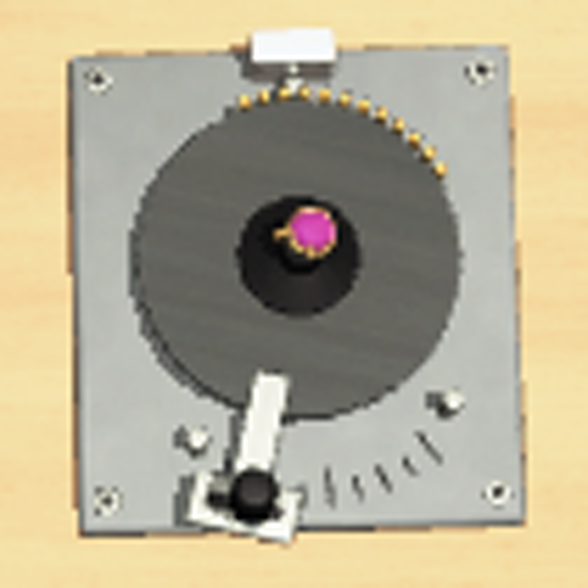

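The crop shows the disc (x 130–462, y 92–420 in the crop), plate screws at (97,79), (480,71), (106,502), (497,492), the crosshead around (245,506) and the post top near (253,487), with the zero pin at (196,438).

```bash
python3 - <<'E'
from h import *
m=imaging.camera_model('top')
W=lambda u,v,z: ray(m,(260+(u+.5)/5.6-.5,105+(v+.5)/5.6-.5),z)
S=[W(*p,.01) for p in((97,79),(480,71),(106,502),(497,492))]
a=lambda d:np.degrees(np.arctan2(d[1],d[0]))
print('yaw',a(S[0]-S[2]),a(S[1]-S[3]),a(S[0]-S[1])-90,a(S[2]-S[3])-90,'screws',np.mean(S,0))
yaw=np.radians(np.mean([a(S[0]-S[2]),a(S[1]-S[3]),a(S[0]-S[1])-90,a(S[2]-S[3])-90]))
for z in(.022,.028,.033):
    D=W(296,256,z); L,R=W(130,256,z),W(462,256,z); print(z,'disc',D,np.linalg.norm(L-R))
D=W(296,256,.025)
for n,p,z in(('head',(245,506),.033),('bar',(268,378),.033),('posttop',(253,487),.074),('zpin',(196,438),.032),('pin2',(451,400),.032)):
    X=W(*p,z);d=X-D; print(n,X.round(4),'r',np.hypot(*d[:2]).round(4),'value',(np.arctan2(d[1],d[0])-yaw)%(2*np.pi)-2.775)
s=ctrl.read_state();print(s['clock'])
for k in range(-1,5):
    t=2.775+yaw+(.122*k if k>=0 else -.03); print(k,'head',D[:2]+.085*np.array([np.cos(t),np.sin(t)]),'tangent deg',np.degrees(t)+90)
E
```

```text
yaw 1.3010039702482081 1.5777281614260754 1.1538766950059767 1.4759802202845265 screws [0.55426242 0.12939022 0.01      ]
0.022 disc [0.56118407 0.12964929 0.022     ] 0.11036670035792907
0.028 disc [0.5597822  0.12999346 0.028     ] 0.10961875783088153
0.033 disc [0.55861397 0.13028027 0.033     ] 0.1089954723916752
head [0.4758 0.1473 0.033 ] r 0.0865 value 0.13899561140439776
bar [0.518  0.1396 0.033 ] r 0.0436 value 0.11530328226940467
posttop [0.476  0.1464 0.074 ] r 0.0861 value 0.14920279720584695
zpin [0.4983 0.1632 0.032 ] r 0.0705 value -0.1502754508127353
pin2 [0.5109 0.0798 0.032 ] r 0.0704 value 1.1319832451903298
0.1
-1 head [0.48131416 0.16076122] tangent deg 248.65406202515217
0 head [0.48042173 0.15837258] tangent deg 250.3729354105446
1 head [0.47754219 0.14841709] tangent deg 257.3630205111407
2 head [0.47589562 0.13818516] tangent deg 264.35310561173674
3 head [0.47550649 0.1278289 ] tangent deg 271.3431907123328
4 head [0.47638058 0.11750225] tangent deg 278.33327581292883
```

```bash
python3 -m jog '[{"wz":-6.9},{"wz":-6.9},{"wz":-6.9},{"wz":-6.9},{"wz":-6.9},{"wz":-6.9},{"wz":-6.9},{"wz":-6.9},{"wz":-6.9},{"wz":-6.9}]' 0
python3 -m jog '[{"dx":36,"dy":18},{"dx":36,"dy":18},{"dx":36,"dy":18},{"dx":36,"dy":18},{"dx":36,"dy":18},{"dx":36,"dy":18},{"dx":36,"dy":18},{"dx":36,"dy":18},{"dx":36,"dy":18},{}]'
```

```text
$[0]: bad value
$[0]: bad value
```

```bash
python3 -m jog '[{"dx":0,"dy":0,"dz":0,"wx":0,"wy":0,"wz":-6.9}]' 0; python3 -m jog --help | head -20
```

```text
clock: 0.18
position: [0.1882, -0.4898, 0.2309]
tcp_rot: [0.971, 0.24, -0.0, -0.0]
ft_force: [0.6, -1.4, -0.4]
gripper_width: 0.0757
grip_force: 0.0invalid input: not JSON, or not a number
```

```bash
python3 -m jog '[{"dx":0,"dy":0,"dz":0,"wx":0,"wy":0,"wz":-6.9},{"dx":0,"dy":0,"dz":0,"wx":0,"wy":0,"wz":-6.9},{"dx":0,"dy":0,"dz":0,"wx":0,"wy":0,"wz":-6.9},{"dx":0,"dy":0,"dz":0,"wx":0,"wy":0,"wz":-6.9},{"dx":0,"dy":0,"dz":0,"wx":0,"wy":0,"wz":-6.9},{"dx":0,"dy":0,"dz":0,"wx":0,"wy":0,"wz":-6.9},{"dx":0,"dy":0,"dz":0,"wx":0,"wy":0,"wz":-6.9},{"dx":0,"dy":0,"dz":0,"wx":0,"wy":0,"wz":-6.9},{"dx":0,"dy":0,"dz":0,"wx":0,"wy":0,"wz":-6.9},{"dx":0,"dy":0,"dz":0,"wx":0,"wy":0,"wz":0}]' 0
python3 -m jog '[{"dx":36,"dy":18,"dz":0,"wx":0,"wy":0,"wz":0},{"dx":36,"dy":18,"dz":0,"wx":0,"wy":0,"wz":0},{"dx":36,"dy":18,"dz":0,"wx":0,"wy":0,"wz":0},{"dx":36,"dy":18,"dz":0,"wx":0,"wy":0,"wz":0},{"dx":36,"dy":18,"dz":0,"wx":0,"wy":0,"wz":0},{"dx":36,"dy":18,"dz":0,"wx":0,"wy":0,"wz":0},{"dx":36,"dy":18,"dz":0,"wx":0,"wy":0,"wz":0},{"dx":36,"dy":18,"dz":0,"wx":0,"wy":0,"wz":0},{"dx":36,"dy":18,"dz":0,"wx":0,"wy":0,"wz":0},{"dx":0,"dy":0,"dz":0,"wx":0,"wy":0,"wz":0}]'
python3 -c "
from plant import ctrl;print(ctrl.read_state()['joints'])"
```

```text
clock: 1.02
position: [0.1882, -0.4898, 0.231]
tcp_rot: [0.705, 0.709, 0.0, -0.0]
ft_force: [-0.1, -0.1, -0.3]
gripper_width: -0.0002
grip_force: 0.0
clock: 1.85
position: [0.3519, -0.1601, 0.2313]
tcp_rot: [0.706, 0.708, 0.001, -0.001]
ft_force: [-0.6, 0.2, -0.2]
gripper_width: -0.0002
grip_force: 0.0
[-0.61859744  0.02557098 -0.47573035  1.07014678  0.00225527  0.94944976]
```

```bash

python3 -m jog '[{"dx":33,"dy":15.5,"dz":10,"wx":0,"wy":0,"wz":0},{"dx":33,"dy":15.5,"dz":10,"wx":0,"wy":0,"wz":0},{"dx":33,"dy":15.5,"dz":10,"wx":0,"wy":0,"wz":0},{"dx":33,"dy":15.5,"dz":10,"wx":0,"wy":0,"wz":0},{"dx":33,"dy":15.5,"dz":10,"wx":0,"wy":0,"wz":0},{"dx":33,"dy":15.5,"dz":10,"wx":0,"wy":0,"wz":0},{"dx":33,"dy":15.5,"dz":10,"wx":0,"wy":0,"wz":0},{"dx":33,"dy":15.5,"dz":10,"wx":0,"wy":0,"wz":0},{"dx":0,"dy":0,"dz":0,"wx":0,"wy":0,"wz":0},{"dx":0,"dy":0,"dz":0,"wx":0,"wy":0,"wz":0}]'
python3 - <<'E'
from h import *
import json
m=imaging.camera_model('wrist'); f=imaging.grab_frame('wrist'); cv2.imwrite('pics/wrist1.png',f[:,:,::-1])
print(m, proj(m,[.476,.1464,.074]), proj(m,[.5605,.1298,.025]))
np.savez('w1.npz',**m)
E
```

```text
clock: 2.68
position: [0.4738, 0.0994, 0.1504]
tcp_rot: [0.707, 0.707, -0.001, -0.001]
ft_force: [0.0, -0.3, -0.1]
gripper_width: 0.0004
grip_force: 0.0
{'fx': 370.3439232920842, 'fy': 370.3439232920842, 'cx': 285.02897170162186, 'cy': 212.40609634945685, 'R': array([[ 9.99997636e-01, -3.65958593e-04, -2.14339418e-03],
       [ 3.19858684e-04, -9.50254590e-01,  3.11474095e-01],
       [-2.15075678e-03, -3.11474044e-01, -9.50252227e-01]]), 't': array([-0.47366775,  0.080981  ,  0.33548679])} [288.61970479 153.20561615] [403.94931843 165.24384543]
```

View pics/wrist1.png

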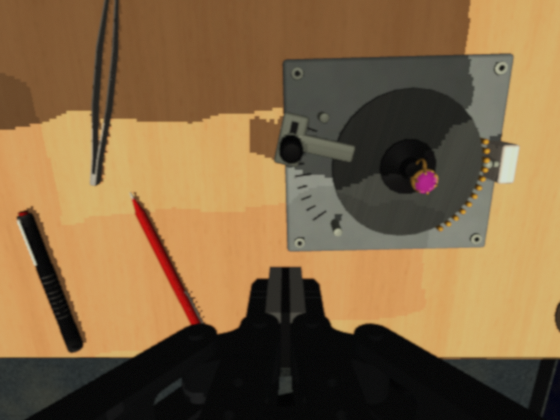

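The wrist view shows the post top at (290,150), within 2 mm of the estimate. The lever is in the first notch with free space on its -y side.

```bash

python3 -m jog '[{"dx":2,"dy":2,"dz":34,"wx":0,"wy":0,"wz":0},{"dx":2,"dy":2,"dz":34,"wx":0,"wy":0,"wz":0},{"dx":2,"dy":1,"dz":33,"wx":0,"wy":0,"wz":0},{"dx":6,"dy":0,"dz":0,"wx":0,"wy":0,"wz":0},{"dx":6,"dy":0,"dz":0,"wx":0,"wy":0,"wz":0},{"dx":0,"dy":0,"dz":0,"wx":0,"wy":0,"wz":0},{"dx":0,"dy":0,"dz":0,"wx":0,"wy":0,"wz":0},{"dx":0,"dy":0,"dz":0,"wx":0,"wy":0,"wz":0},{"dx":0,"dy":0,"dz":0,"wx":0,"wy":0,"wz":0}]'
for i in 1; do python3 -m jog '[{"dx":1,"dy":0,"dz":0,"wx":0,"wy":0,"wz":0},{"dx":1,"dy":0,"dz":0,"wx":0,"wy":0,"wz":0},{"dx":1,"dy":0,"dz":0,"wx":0,"wy":0,"wz":0},{"dx":1,"dy":0,"dz":0,"wx":0,"wy":0,"wz":0},{"dx":0,"dy":0,"dz":0,"wx":0,"wy":0,"wz":0},{"dx":0,"dy":0,"dz":0,"wx":0,"wy":0,"wz":0}]'; done
```

```text
clock: 3.48
position: [0.4801, 0.116, 0.0517]
tcp_rot: [0.707, 0.707, 0.001, 0.001]
ft_force: [0.2, -0.0, 0.4]
gripper_width: 0.0001
grip_force: 0.0
clock: 3.98
position: [0.479, 0.1201, 0.0502]
tcp_rot: [0.707, 0.707, -0.0, -0.0]
ft_force: [-0.4, -0.5, -0.2]
gripper_width: 0.0001
grip_force: 0.0
```

```bash

python3 -m jog '[{"dx":1,"dy":0,"dz":0,"wx":0,"wy":0,"wz":0},{"dx":1,"dy":0,"dz":0,"wx":0,"wy":0,"wz":0},{"dx":1,"dy":0,"dz":0,"wx":0,"wy":0,"wz":0},{"dx":1,"dy":0,"dz":0,"wx":0,"wy":0,"wz":0},{"dx":1,"dy":0,"dz":0,"wx":0,"wy":0,"wz":0},{"dx":0,"dy":0,"dz":0,"wx":0,"wy":0,"wz":0}]' | grep -E 'pos|force'
python3 -m jog '[{"dx":1,"dy":0,"dz":0,"wx":0,"wy":0,"wz":0},{"dx":1,"dy":0,"dz":0,"wx":0,"wy":0,"wz":0},{"dx":0,"dy":0,"dz":0,"wx":0,"wy":0,"wz":0}]'| grep -E 'pos|force'
python3 -m jog '[{"dx":1,"dy":0,"dz":0,"wx":0,"wy":0,"wz":0},{"dx":0,"dy":0,"dz":0,"wx":0,"wy":0,"wz":0}]'| grep -E 'pos|force'
python3 -m jog '[{"dx":1,"dy":0,"dz":0,"wx":0,"wy":0,"wz":0},{"dx":0,"dy":0,"dz":0,"wx":0,"wy":0,"wz":0}]'| grep -E 'pos|force'
python3 -m jog '[{"dx":1,"dy":0,"dz":0,"wx":0,"wy":0,"wz":0},{"dx":0,"dy":0,"dz":0,"wx":0,"wy":0,"wz":0}]'| grep -E 'pos|force'
```

```text
position: [0.4791, 0.1252, 0.0503]
ft_force: [0.3, -0.7, -0.5]
grip_force: 0.0
position: [0.4791, 0.1269, 0.0503]
ft_force: [-0.9, -1.5, 0.3]
grip_force: 0.6
position: [0.4792, 0.1276, 0.0503]
ft_force: [0.2, -3.2, -0.1]
grip_force: 2.0
position: [0.4793, 0.1285, 0.0503]
ft_force: [0.6, -5.0, -0.5]
grip_force: 2.4
position: [0.4794, 0.1299, 0.0503]
ft_force: [1.4, -3.3, -0.8]
grip_force: 1.4
```

```bash

python3 -m jog '[{"dx":1,"dy":0,"dz":0,"wx":0,"wy":0,"wz":0},{"dx":1,"dy":0,"dz":0,"wx":0,"wy":0,"wz":0},{"dx":0,"dy":0,"dz":0,"wx":0,"wy":0,"wz":0}]'| grep -E 'pos|force'
python3 -m jog '[{"dx":1,"dy":0,"dz":0,"wx":0,"wy":0,"wz":0},{"dx":1,"dy":0,"dz":0,"wx":0,"wy":0,"wz":0},{"dx":0,"dy":0,"dz":0,"wx":0,"wy":0,"wz":0}]'| grep -E 'pos|force'
python3 -m jog '[{"dx":1,"dy":0,"dz":0,"wx":0,"wy":0,"wz":0},{"dx":0,"dy":0,"dz":0,"wx":0,"wy":0,"wz":0}]'| grep -E 'pos|force'
python3 -m jog '[{"dx":0.5,"dy":0,"dz":0,"wx":0,"wy":0,"wz":0},{"dx":0.5,"dy":0,"dz":0,"wx":0,"wy":0,"wz":0},{"dx":0,"dy":0,"dz":0,"wx":0,"wy":0,"wz":0}]'| grep -E 'pos|force'
python3 -m jog '[{"dx":0.5,"dy":0,"dz":0,"wx":0,"wy":0,"wz":0},{"dx":0,"dy":0,"dz":0,"wx":0,"wy":0,"wz":0}]'| grep -E 'pos|force'
```

```text
position: [0.4789, 0.1326, 0.0503]
ft_force: [1.1, 0.2, 0.2]
grip_force: 0.0
position: [0.479, 0.1344, 0.0503]
ft_force: [0.3, -0.7, 0.5]
grip_force: 0.0
position: [0.4791, 0.1352, 0.0503]
ft_force: [-0.4, 0.9, -0.1]
grip_force: 0.0
position: [0.4791, 0.1361, 0.0503]
ft_force: [-0.3, 0.2, -0.5]
grip_force: 0.0
position: [0.4791, 0.1365, 0.0503]
ft_force: [-0.9, 0.3, 0.0]
grip_force: 0.1
```

Snapped into the zero notch. Now I approach the stop in fine steps.

```bash

python3 -m jog '[{"dx":0.5,"dy":0,"dz":0,"wx":0,"wy":0,"wz":0},{"dx":0.5,"dy":0,"dz":0,"wx":0,"wy":0,"wz":0},{"dx":0,"dy":0,"dz":0,"wx":0,"wy":0,"wz":0}]'| grep -E 'pos|force'
python3 -m jog '[{"dx":0.5,"dy":0,"dz":0,"wx":0,"wy":0,"wz":0},{"dx":0,"dy":0,"dz":0,"wx":0,"wy":0,"wz":0}]'| grep -E 'pos|force'
python3 -m jog '[{"dx":0.5,"dy":0,"dz":0,"wx":0,"wy":0,"wz":0},{"dx":0,"dy":0,"dz":0,"wx":0,"wy":0,"wz":0}]'| grep -E 'pos|force'
python3 -m jog '[{"dx":0.5,"dy":0,"dz":0,"wx":0,"wy":0,"wz":0},{"dx":0,"dy":0,"dz":0,"wx":0,"wy":0,"wz":0}]'| grep -E 'pos|force'
python3 -m jog '[{"dx":0.5,"dy":0,"dz":0,"wx":0,"wy":0,"wz":0},{"dx":0,"dy":0,"dz":0,"wx":0,"wy":0,"wz":0}]'| grep -E 'pos|force'
```

```text
position: [0.4792, 0.1372, 0.0503]
ft_force: [1.1, -2.8, 0.2]
grip_force: 1.5
position: [0.4792, 0.1376, 0.0503]
ft_force: [0.6, -4.9, -0.0]
grip_force: 2.3
position: [0.4793, 0.138, 0.0503]
ft_force: [0.4, -5.9, 1.1]
grip_force: 2.8
position: [0.4794, 0.1384, 0.0503]
ft_force: [1.6, -5.1, -0.8]
grip_force: 2.7
position: [0.4796, 0.1391, 0.0504]
ft_force: [1.8, -4.1, -0.9]
grip_force: 2.1
```

```bash

python3 -m jog '[{"dx":0.5,"dy":0,"dz":0,"wx":0,"wy":0,"wz":0},{"dx":0,"dy":0,"dz":0,"wx":0,"wy":0,"wz":0}]'| grep -E 'pos|force'
python3 -m jog '[{"dx":0.5,"dy":0,"dz":0,"wx":0,"wy":0,"wz":0},{"dx":0,"dy":0,"dz":0,"wx":0,"wy":0,"wz":0}]'| grep -E 'pos|force'
```

```text
position: [0.4795, 0.1394, 0.0503]
ft_force: [1.9, -6.1, -1.3]
grip_force: 3.2
position: [0.4796, 0.1395, 0.0503]
ft_force: [2.3, -8.1, -0.3]
grip_force: 4.1
```

```bash

python3 -m jog '[{"dx":0.5,"dy":0,"dz":0,"wx":0,"wy":0,"wz":0},{"dx":0,"dy":0,"dz":0,"wx":0,"wy":0,"wz":0}]'| grep -E 'pos|force'
python3 -m jog '[{"dx":0.3,"dy":0,"dz":0,"wx":0,"wy":0,"wz":0},{"dx":0,"dy":0,"dz":0,"wx":0,"wy":0,"wz":0},{"dx":0,"dy":0,"dz":0,"wx":0,"wy":0,"wz":0}]'| grep -E 'pos|force'
```

```text
position: [0.4795, 0.1396, 0.0503]
ft_force: [1.5, -10.4, -0.2]
grip_force: 5.1
position: [0.4795, 0.1397, 0.0503]
ft_force: [1.6, -11.8, -0.5]
grip_force: 5.7
```

```bash

for i in 1 2; do python3 -m jog '[{"dx":0,"dy":0,"dz":0,"wx":0,"wy":0,"wz":0},{"dx":0,"dy":0,"dz":0,"wx":0,"wy":0,"wz":0},{"dx":0,"dy":0,"dz":0,"wx":0,"wy":0,"wz":0},{"dx":0,"dy":0,"dz":0,"wx":0,"wy":0,"wz":0}]'| grep -E 'clock|pos|force'; done
```

```text
clock: 8.32
position: [0.4796, 0.1397, 0.0503]
ft_force: [2.2, -11.6, -0.4]
grip_force: 5.6
clock: 8.65
position: [0.4796, 0.1397, 0.0503]
ft_force: [2.5, -11.8, -0.4]
grip_force: 5.6
```

```bash

python3 -m jog '[{"dx":-2,"dy":0,"dz":0,"wx":0,"wy":0,"wz":0},{"dx":-3,"dy":0,"dz":0,"wx":0,"wy":0,"wz":0},{"dx":-12,"dy":0,"dz":0,"wx":0,"wy":0,"wz":0},{"dx":0,"dy":0,"dz":-20,"wx":0,"wy":0,"wz":0},{"dx":0,"dy":0,"dz":-25,"wx":0,"wy":0,"wz":0},{"dx":0,"dy":0,"dz":-10,"wx":0,"wy":0,"wz":0},{"dx":18,"dy":0,"dz":0,"wx":0,"wy":0,"wz":0},{"dx":25,"dy":0,"dz":0,"wx":0,"wy":0,"wz":0},{"dx":25,"dy":0,"dz":0,"wx":0,"wy":0,"wz":0},{"dx":0,"dy":0,"dz":0,"wx":0,"wy":0,"wz":0}]'
python3 -m jog '[{"dx":0,"dy":0,"dz":20,"wx":0,"wy":0,"wz":0},{"dx":0,"dy":0,"dz":20,"wx":0,"wy":0,"wz":0},{"dx":0,"dy":0,"dz":15,"wx":0,"wy":0,"wz":0},{"dx":-4,"dy":0,"dz":0,"wx":0,"wy":0,"wz":0},{"dx":-4,"dy":0,"dz":0,"wx":0,"wy":0,"wz":0},{"dx":0,"dy":0,"dz":0,"wx":0,"wy":0,"wz":0},{"dx":0,"dy":0,"dz":0,"wx":0,"wy":0,"wz":0}]'
```

```text
clock: 9.48
position: [0.4791, 0.1953, 0.1055]
tcp_rot: [0.706, 0.708, 0.001, -0.001]
ft_force: [-0.6, 0.3, -0.9]
gripper_width: -0.0003
grip_force: 0.0
clock: 10.07
position: [0.4799, 0.184, 0.0514]
tcp_rot: [0.707, 0.707, 0.001, 0.0]
ft_force: [0.6, 0.9, 0.5]
gripper_width: 0.0002
grip_force: 0.0
```

```bash

python3 -m jog '[{"dx":-2,"dy":0,"dz":0,"wx":0,"wy":0,"wz":0},{"dx":-2,"dy":0,"dz":0,"wx":0,"wy":0,"wz":0},{"dx":-2,"dy":0,"dz":0,"wx":0,"wy":0,"wz":0},{"dx":0,"dy":0,"dz":0,"wx":0,"wy":0,"wz":0},{"dx":0,"dy":0,"dz":0,"wx":0,"wy":0,"wz":0}]'| grep -E 'pos|force'
for i in 1; do python3 -m jog '[{"dx":-1,"dy":0,"dz":0,"wx":0,"wy":0,"wz":0},{"dx":-1,"dy":0,"dz":0,"wx":0,"wy":0,"wz":0},{"dx":0,"dy":0,"dz":0,"wx":0,"wy":0,"wz":0}]'| grep -E 'pos|force'
python3 -m jog '[{"dx":-1,"dy":0,"dz":0,"wx":0,"wy":0,"wz":0},{"dx":-1,"dy":0,"dz":0,"wx":0,"wy":0,"wz":0},{"dx":0,"dy":0,"dz":0,"wx":0,"wy":0,"wz":0}]'| grep -E 'pos|force'
python3 -m jog '[{"dx":-1,"dy":0,"dz":0,"wx":0,"wy":0,"wz":0},{"dx":0,"dy":0,"dz":0,"wx":0,"wy":0,"wz":0}]'| grep -E 'pos|force'
python3 -m jog '[{"dx":-1,"dy":0,"dz":0,"wx":0,"wy":0,"wz":0},{"dx":0,"dy":0,"dz":0,"wx":0,"wy":0,"wz":0}]'| grep -E 'pos|force'
done
```

```text
position: [0.4792, 0.1782, 0.0505]
ft_force: [-0.2, 0.0, -0.6]
grip_force: 0.0
position: [0.4791, 0.1762, 0.0503]
ft_force: [-0.9, -0.9, -0.4]
grip_force: 0.0
position: [0.4791, 0.1741, 0.0503]
ft_force: [0.2, 0.4, 1.0]
grip_force: 0.0
position: [0.4791, 0.1734, 0.0503]
ft_force: [0.3, 0.4, 0.6]
grip_force: 0.3
position: [0.4789, 0.1727, 0.0503]
ft_force: [-0.4, 3.7, 0.5]
grip_force: 1.8
```

```bash

python3 -m jog '[{"dx":-1,"dy":0,"dz":0,"wx":0,"wy":0,"wz":0},{"dx":-1,"dy":0,"dz":0,"wx":0,"wy":0,"wz":0},{"dx":0,"dy":0,"dz":0,"wx":0,"wy":0,"wz":0}]'| grep -E 'pos|force'
python3 -m jog '[{"dx":-1,"dy":0,"dz":0,"wx":0,"wy":0,"wz":0},{"dx":0,"dy":0,"dz":0,"wx":0,"wy":0,"wz":0}]'| grep -E 'pos|force'
python3 -m jog '[{"dx":-1,"dy":0,"dz":0,"wx":0,"wy":0,"wz":0},{"dx":0,"dy":0,"dz":0,"wx":0,"wy":0,"wz":0}]'| grep -E 'pos|force'
```

```text
position: [0.4784, 0.1709, 0.0503]
ft_force: [-3.3, 4.6, 3.3]
grip_force: 2.6
position: [0.4784, 0.1694, 0.0502]
ft_force: [-1.5, 1.9, 0.4]
grip_force: 1.2
position: [0.4793, 0.1678, 0.0503]
ft_force: [-0.1, 0.1, 0.7]
grip_force: 0.0
```

```bash

python3 -m jog '[{"dx":0,"dy":0,"dz":0,"wx":0,"wy":0,"wz":0},{"dx":0,"dy":0,"dz":0,"wx":0,"wy":0,"wz":0},{"dx":0,"dy":0,"dz":0,"wx":0,"wy":0,"wz":0},{"dx":0,"dy":0,"dz":0,"wx":0,"wy":0,"wz":0},{"dx":0,"dy":0,"dz":0,"wx":0,"wy":0,"wz":0},{"dx":0,"dy":0,"dz":0,"wx":0,"wy":0,"wz":0},{"dx":0,"dy":0,"dz":0,"wx":0,"wy":0,"wz":0},{"dx":0,"dy":0,"dz":0,"wx":0,"wy":0,"wz":0}]'| grep -E 'clock|pos|force'
python3 - <<'E'
from h import *
f=imaging.grab_frame('top'); cv2.imwrite('pics/t2.png',cv2.resize(f[105:210,260:365,::-1],None,fx=5.6,fy=5.6,interpolation=cv2.INTER_CUBIC))
E
```

```text
clock: 12.57
position: [0.4791, 0.1683, 0.0503]
ft_force: [0.2, -0.6, -0.5]
grip_force: 0.0
```

View pics/t2.png

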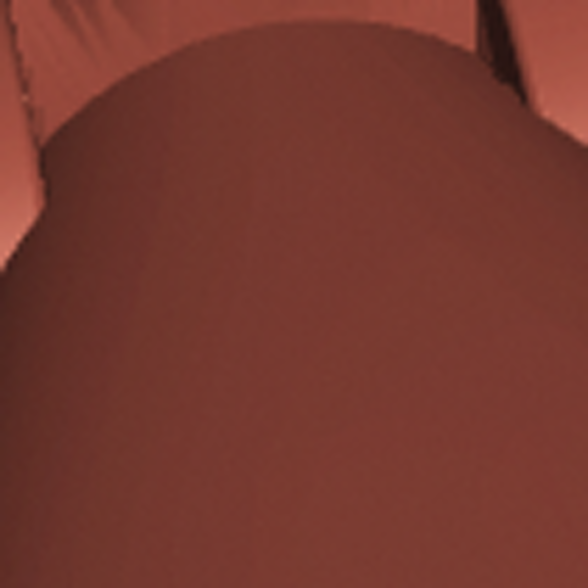

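The top view is blocked by the arm, so I confirm by feel: contact should come back near y = 0.1637.

```bash

python3 -m jog '[{"dx":-1,"dy":0,"dz":0,"wx":0,"wy":0,"wz":0},{"dx":-1,"dy":0,"dz":0,"wx":0,"wy":0,"wz":0},{"dx":-1,"dy":0,"dz":0,"wx":0,"wy":0,"wz":0},{"dx":0,"dy":0,"dz":0,"wx":0,"wy":0,"wz":0}]'| grep -E 'pos|force'
python3 -m jog '[{"dx":-1,"dy":0,"dz":0,"wx":0,"wy":0,"wz":0},{"dx":0,"dy":0,"dz":0,"wx":0,"wy":0,"wz":0}]'| grep -E 'pos|force'
python3 -m jog '[{"dx":-1,"dy":0,"dz":0,"wx":0,"wy":0,"wz":0},{"dx":0,"dy":0,"dz":0,"wx":0,"wy":0,"wz":0}]'| grep -E 'pos|force'
python3 -m jog '[{"dx":-1,"dy":0,"dz":0,"wx":0,"wy":0,"wz":0},{"dx":0,"dy":0,"dz":0,"wx":0,"wy":0,"wz":0}]'| grep -E 'pos|force'
python3 -m jog '[{"dx":-1,"dy":0,"dz":0,"wx":0,"wy":0,"wz":0},{"dx":0,"dy":0,"dz":0,"wx":0,"wy":0,"wz":0}]'| grep -E 'pos|force'
```

```text
position: [0.4791, 0.1651, 0.0503]
ft_force: [0.1, 0.5, 0.4]
grip_force: 0.0
position: [0.4791, 0.1642, 0.0503]
ft_force: [-0.5, 0.5, 0.6]
grip_force: 0.0
position: [0.4791, 0.1633, 0.0503]
ft_force: [0.1, 0.1, 0.4]
grip_force: 0.2
position: [0.479, 0.1627, 0.0503]
ft_force: [-1.0, 3.8, 0.2]
grip_force: 1.6
position: [0.4788, 0.1619, 0.0503]
ft_force: [-1.3, 5.0, 1.3]
grip_force: 2.7
```

```bash

python3 -m jog '[{"dx":-1,"dy":0,"dz":0,"wx":0,"wy":0,"wz":0},{"dx":-1,"dy":0,"dz":0,"wx":0,"wy":0,"wz":0},{"dx":0,"dy":0,"dz":0,"wx":0,"wy":0,"wz":0}]'| grep -E 'pos|force'
python3 -m jog '[{"dx":-1,"dy":0,"dz":0,"wx":0,"wy":0,"wz":0},{"dx":0,"dy":0,"dz":0,"wx":0,"wy":0,"wz":0}]'| grep -E 'pos|force'
python3 -m jog '[{"dx":-0.8,"dy":0,"dz":0,"wx":0,"wy":0,"wz":0},{"dx":0,"dy":0,"dz":0,"wx":0,"wy":0,"wz":0}]'| grep -E 'pos|force'
```

```text
position: [0.4786, 0.1594, 0.0502]
ft_force: [-1.4, 2.0, 0.3]
grip_force: 1.0
position: [0.4793, 0.1579, 0.0503]
ft_force: [0.6, 0.2, -0.0]
grip_force: 0.0
position: [0.4794, 0.1571, 0.0503]
ft_force: [0.8, -1.0, 0.8]
grip_force: 0.0
```

```bash

python3 -m jog '[{"dx":0,"dy":0,"dz":0,"wx":0,"wy":0,"wz":0},{"dx":0,"dy":0,"dz":0,"wx":0,"wy":0,"wz":0},{"dx":0,"dy":0,"dz":0,"wx":0,"wy":0,"wz":0},{"dx":0,"dy":0,"dz":0,"wx":0,"wy":0,"wz":0},{"dx":0,"dy":0,"dz":0,"wx":0,"wy":0,"wz":0},{"dx":0,"dy":0,"dz":0,"wx":0,"wy":0,"wz":0},{"dx":0,"dy":0,"dz":0,"wx":0,"wy":0,"wz":0},{"dx":0,"dy":0,"dz":0,"wx":0,"wy":0,"wz":0}]'| grep -E 'clock|pos|force'
python3 -m jog '[{"dx":-1,"dy":0,"dz":0,"wx":0,"wy":0,"wz":0},{"dx":-1,"dy":0,"dz":0,"wx":0,"wy":0,"wz":0},{"dx":-1,"dy":0,"dz":0,"wx":0,"wy":0,"wz":0},{"dx":0,"dy":0,"dz":0,"wx":0,"wy":0,"wz":0}]'| grep -E 'pos|force'
python3 -m jog '[{"dx":-1,"dy":0,"dz":0,"wx":0,"wy":0,"wz":0},{"dx":0,"dy":0,"dz":0,"wx":0,"wy":0,"wz":0}]'| grep -E 'pos|force'
python3 -m jog '[{"dx":-1,"dy":0,"dz":0,"wx":0,"wy":0,"wz":0},{"dx":0,"dy":0,"dz":0,"wx":0,"wy":0,"wz":0}]'| grep -E 'pos|force'
python3 -m jog '[{"dx":-1,"dy":0,"dz":0,"wx":0,"wy":0,"wz":0},{"dx":0,"dy":0,"dz":0,"wx":0,"wy":0,"wz":0}]'| grep -E 'pos|force'
```

```text
clock: 14.87
position: [0.4791, 0.1575, 0.0503]
ft_force: [0.4, -0.5, -0.2]
grip_force: 0.0
position: [0.4791, 0.1543, 0.0503]
ft_force: [-0.7, 0.0, -0.8]
grip_force: 0.0
position: [0.4791, 0.1534, 0.0503]
ft_force: [-0.3, -0.9, -0.2]
grip_force: 0.0
position: [0.4791, 0.1527, 0.0503]
ft_force: [0.4, 1.7, 0.1]
grip_force: 0.9
position: [0.479, 0.152, 0.0503]
ft_force: [-1.0, 4.2, 1.2]
grip_force: 2.3
```

```bash

python3 -m jog '[{"dx":-1,"dy":0,"dz":0,"wx":0,"wy":0,"wz":0},{"dx":-1,"dy":0,"dz":0,"wx":0,"wy":0,"wz":0},{"dx":0,"dy":0,"dz":0,"wx":0,"wy":0,"wz":0}]'| grep -E 'pos|force'
python3 -m jog '[{"dx":-1,"dy":0,"dz":0,"wx":0,"wy":0,"wz":0},{"dx":0,"dy":0,"dz":0,"wx":0,"wy":0,"wz":0}]'| grep -E 'pos|force'
python3 -m jog '[{"dx":-1,"dy":0,"dz":0,"wx":0,"wy":0,"wz":0},{"dx":0,"dy":0,"dz":0,"wx":0,"wy":0,"wz":0}]'| grep -E 'pos|force'
```

```text
position: [0.4787, 0.1495, 0.0502]
ft_force: [-0.9, 1.8, 1.0]
grip_force: 1.2
position: [0.4792, 0.148, 0.0503]
ft_force: [0.3, 0.5, 0.1]
grip_force: 0.0
position: [0.4794, 0.1471, 0.0504]
ft_force: [-0.1, 0.3, -0.1]
grip_force: 0.0
```

Third notch. I let it rest, then take the last click.

```bash

python3 -m jog '[{"dx":0,"dy":0,"dz":0,"wx":0,"wy":0,"wz":0},{"dx":0,"dy":0,"dz":0,"wx":0,"wy":0,"wz":0},{"dx":0,"dy":0,"dz":0,"wx":0,"wy":0,"wz":0},{"dx":0,"dy":0,"dz":0,"wx":0,"wy":0,"wz":0},{"dx":0,"dy":0,"dz":0,"wx":0,"wy":0,"wz":0},{"dx":0,"dy":0,"dz":0,"wx":0,"wy":0,"wz":0},{"dx":0,"dy":0,"dz":0,"wx":0,"wy":0,"wz":0},{"dx":0,"dy":0,"dz":0,"wx":0,"wy":0,"wz":0}]'| grep -E 'clock|pos|force'
python3 -m jog '[{"dx":-1,"dy":0,"dz":0,"wx":0,"wy":0,"wz":0},{"dx":-1,"dy":0,"dz":0,"wx":0,"wy":0,"wz":0},{"dx":-1,"dy":0,"dz":0,"wx":0,"wy":0,"wz":0},{"dx":0,"dy":0,"dz":0,"wx":0,"wy":0,"wz":0}]'| grep -E 'pos|force'
python3 -m jog '[{"dx":-1,"dy":0,"dz":0,"wx":0,"wy":0,"wz":0},{"dx":0,"dy":0,"dz":0,"wx":0,"wy":0,"wz":0}]'| grep -E 'pos|force'
python3 -m jog '[{"dx":-1,"dy":0,"dz":0,"wx":0,"wy":0,"wz":0},{"dx":0,"dy":0,"dz":0,"wx":0,"wy":0,"wz":0}]'| grep -E 'pos|force'
python3 -m jog '[{"dx":-1,"dy":0,"dz":0,"wx":0,"wy":0,"wz":0},{"dx":0,"dy":0,"dz":0,"wx":0,"wy":0,"wz":0}]'| grep -E 'pos|force'
```

```text
clock: 16.95
position: [0.4791, 0.1475, 0.0503]
ft_force: [0.5, 0.3, 0.4]
grip_force: 0.0
position: [0.4791, 0.1443, 0.0503]
ft_force: [0.1, 0.3, -0.1]
grip_force: 0.0
position: [0.4791, 0.1434, 0.0503]
ft_force: [-0.5, 1.0, -0.4]
grip_force: 0.0
position: [0.4791, 0.1426, 0.0503]
ft_force: [-0.8, 1.6, -0.2]
grip_force: 0.4
position: [0.4791, 0.1419, 0.0503]
ft_force: [-0.7, 3.3, 0.6]
grip_force: 1.8
```

```bash

python3 -m jog '[{"dx":-1,"dy":0,"dz":0,"wx":0,"wy":0,"wz":0},{"dx":-1,"dy":0,"dz":0,"wx":0,"wy":0,"wz":0},{"dx":0,"dy":0,"dz":0,"wx":0,"wy":0,"wz":0}]'| grep -E 'pos|force'
python3 -m jog '[{"dx":-0.7,"dy":0,"dz":0,"wx":0,"wy":0,"wz":0},{"dx":0,"dy":0,"dz":0,"wx":0,"wy":0,"wz":0}]'| grep -E 'pos|force'
python3 -m jog '[{"dx":-0.7,"dy":0,"dz":0,"wx":0,"wy":0,"wz":0},{"dx":0,"dy":0,"dz":0,"wx":0,"wy":0,"wz":0}]'| grep -E 'pos|force'
```

```text
position: [0.4791, 0.1397, 0.0503]
ft_force: [-1.7, 3.5, 1.4]
grip_force: 1.5
position: [0.4791, 0.1385, 0.0503]
ft_force: [-0.3, 0.1, 0.6]
grip_force: 0.5
position: [0.4791, 0.1376, 0.0503]
ft_force: [-0.5, 0.0, 0.8]
grip_force: 0.0
```

```bash

python3 -m jog '[{"dx":0,"dy":0,"dz":0,"wx":0,"wy":0,"wz":0},{"dx":0,"dy":0,"dz":0,"wx":0,"wy":0,"wz":0},{"dx":0,"dy":0,"dz":0,"wx":0,"wy":0,"wz":0},{"dx":0,"dy":0,"dz":0,"wx":0,"wy":0,"wz":0},{"dx":0,"dy":0,"dz":0,"wx":0,"wy":0,"wz":0},{"dx":0,"dy":0,"dz":0,"wx":0,"wy":0,"wz":0},{"dx":0,"dy":0,"dz":0,"wx":0,"wy":0,"wz":0}]'| grep -E 'clock|pos|force'
python3 -m jog '[{"dx":5,"dy":0,"dz":0,"wx":0,"wy":0,"wz":0},{"dx":15,"dy":0,"dz":0,"wx":0,"wy":0,"wz":0},{"dx":0,"dy":0,"dz":-30,"wx":0,"wy":0,"wz":0},{"dx":0,"dy":0,"dz":-35,"wx":0,"wy":0,"wz":0},{"dx":0,"dy":0,"dz":-35,"wx":0,"wy":0,"wz":0},{"dx":-30,"dy":0,"dz":0,"wx":0,"wy":0,"wz":0},{"dx":-35,"dy":0,"dz":0,"wx":0,"wy":0,"wz":0},{"dx":-30,"dy":0,"dz":0,"wx":0,"wy":0,"wz":0},{"dx":0,"dy":0,"dz":0,"wx":0,"wy":0,"wz":0},{"dx":0,"dy":0,"dz":0,"wx":0,"wy":0,"wz":0}]'
python3 - <<'E'
from h import *
m=imaging.camera_model('wrist'); f=imaging.grab_frame('wrist'); cv2.imwrite('pics/wrist2.png',f[:,:,::-1])
for k in(3,4,5):
    t=2.775+.024+.122*k; print(k,proj(m,[.5612+.085*np.cos(t),.131+.085*np.sin(t),.033]))
E
```

```text
clock: 18.95
position: [0.4791, 0.1381, 0.0503]
ft_force: [0.4, -0.1, 0.6]
grip_force: 0.0
clock: 19.78
position: [0.4792, 0.0622, 0.1504]
tcp_rot: [0.708, 0.706, 0.0, 0.0]
ft_force: [0.0, 0.5, -0.4]
gripper_width: 0.0
grip_force: 0.0
3 [280.03144012 114.46075906]
4 [281.40630168 129.96544754]
5 [284.54162888 144.81408001]
```

View pics/wrist2.png

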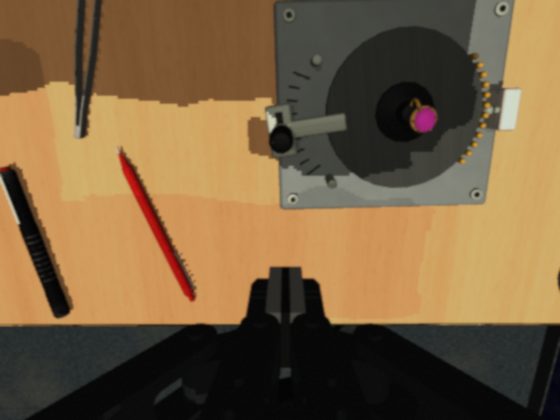

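The wrist view shows the crosshead centred near (281,131), which matches the fourth notch (predicted 281,130). The tool is clear and the loose items haven't moved.

```bash
python3 -c "
from plant import ctrl;print(ctrl.job_done())"
```

```text
the job is handed in; nothing more can be done
None
```

The job is handed in: the lever was held on the zero stop at about 12 N, clicked one notch at a time with a rest in each, and left released in the fourth notch. The hand-in gave no verdict.

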